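# Flip the face-down well plate onto the loading stage

### The arm

A 6-joint arm with a two-finger parallel gripper is mounted at the origin on a cart in front of the work surface, level with it; the furniture and walls round the work are solid. World frame = base frame: x ahead of the robot, y to its left, z up, the work surface at z = 0. Lengths are in m, angles in rad, forces in N, time in s.
With the tool pointing down it reaches from about 0.3 to 0.875 m from the base axis. Payload 6.4 kg.
Tool frame: the origin (TCP) lies at the very end of the fingers, on their centre line; the grasp point (between the pads) lies 19 mm behind it; z points along the fingers, y is the line along which they close (so a half turn about z gives the same grasp; the last joint's range is limited). The gripper opens to 85 mm and grips with 20 to 120 N. Pads are 22 mm wide; open, the fingers measure 114 mm over their backs; the gripper's body (76 mm by 85 mm) begins 54 mm behind the grasp point. The pads swing forward as they close: fully open they stand 13 mm farther back than shut.
Start: joints at [1.116, 0.181, 1.607, -0, 1.354, -0.206], TCP at [0.142, 0.557, 0.231] pointing down, gripper open.
Joint ranges: [-2.99, 2.99], [-0.89, 2.07], [0.3, 2.58], [-1.14, 4.28], [0, 2.63], [-3.12, 3.12]. Speed limits (rad/s): [2.57, 2.57, 3.01, 3.14, 3.14, 3.14].

### API

Orientations are given as a unit quaternion [w, x, y, z].
In Python, from bench import get_obs, optics, workorder gives the robot as it stands.
- The arm moves only by the tool send_path, called after "Call:" as a command line: name --pt "numbers of a row" for each row, then --argument value for the rest. Schema: {"type":"object","properties":{"steps":{"type":"array","items":{"type":"number"},"minItems":7,"maxItems":70},"only":{"type":"string"},"quiet":{"type":"boolean"},"lines":{"type":"string"}},"required":["steps"],"additionalProperties":false}. steps is one flat list of numbers that holds 1 to 10 rows one after another, with no inner brackets; each row has 7 numbers: dx, dy, dz in shares of 800 mm (1.0 is 800 mm), then a rotation vector rx, ry, rz in fractions of the full range, 1 being 2 rad, then the opening from 0.0 (shut) to 1.0 (fully open); each row is the pose to reach, as a shift and turn from the pose commanded when the call began, along the tool's axes at that moment; what a row does not reach only later rows make up. A row lasts 1/8 s, in which the tool goes at most 0.0625 m and 0.188 rad, less where a joint would pass 70% of its speed; a pose out of reach is approached as far as the arm can. The fingers move at their own pace and stop on an object; the grip force is fixed at half the most. Time passes only in rows, so rows that do not move let the fingers close. The tool returns the time, the measured TCP pose, the force, the opening and the grip force at its end. only (a regular expression) keeps the lines of the reply that match it, lines (a string "A,B") keeps lines A to B, and quiet returns only ok. Input that does not fit is refused with a message, and nothing moves.
- get_obs(): the state, without advancing time (a new reading comes with each control period).
- optics.camera(name): name is "scene" or "side" or "wrist"; returns (picture, depth): 420x560x3 uint8, blue, green, red; 420x560 float32, m along the optical axis (not along the pixel's ray), 0 where there is no reading.
- optics.camera_params(name): a dict with "fovy" (degrees; the focal length in pixels is half the picture's height over the tangent of half this angle, whatever the lens; pixels are square), "cx", "cy" (the principal point, pixels), "view" (4x4, takes a point from world to camera coordinates). Camera axes: x right, y up, looking along -z (the intrinsics and any distortion apply to the point x, -y, -z); pixel columns grow to the right and rows downward; lengths in m; the calibration is good to about 2 mm. A picture is of the moment at which its call begins: read the wrist's pose just before it. camera_params takes no time and is no camera call; for the wrist camera it gives the pose at the moment of the call.
- workorder.hand_in(): hands the job in; it is judged then, once.
The state is a dict: "time_s": time; "q": joint angles; "dq": joint speeds; "joint_efforts": joint torques, N m; "eef_pos": TCP position; "eef_rot": TCP orientation; "wrist_force": force on the tool from outside, world axes, zero at the start; "torque": the same for the moment, N m; "opening": opening from 0.0 (shut) to 1.0 (fully open); "grasp_force": force on a finger pad.
Only numpy, scipy, OpenCV 4.12 (cv2) and the standard library are available. Lean on these libraries where they do the work, as an engineer would, in place of code of your own. Each camera call takes 0.05 s, during which the arm holds its last target. There are 200 camera calls.

### The job

The white six-well plate lies face down on the bench. Without gripping or lifting it, push it with the fingertips against the front edge of the low metal loading stage until it tips up on edge there and flips over onto the stage, wells up. Then push it along the stage until its edge is flush against the stop rail at the back, wholly on the stage, and leave the beaker, vials, jar, spanner and marker where they are.

Things in the scene. Friction and masses are not known exactly. Their poses are not given: they have to be found in the camera images.
- plate: white rigid plate 72 (x) x 90 (y) x 10 mm, about 0.1 kg, matt, square edges, six shallow round wells in one face. Origin: centre of the welled face; z points from there to the plain back: up at the start (face down), down when the wells are up. At the start its 90 mm edge at +x faces the stage, within 0.25 rad of parallel, 15 to 50 mm away
- plate_mid (a point): centre of the plate's 10 mm thickness, 5 mm from either face; axes as the plate
- plate_edge_a (a point): middle of the plate's 90 mm edge at -x (36 mm from plate_mid), at half thickness; the edge away from the stage at the start
- plate_edge_b (a point): middle of the plate's 90 mm edge at +x, at half thickness; the edge toward the stage at the start
- stage: low grey metal step fixed to the bench, 124 mm deep (x), 200 mm wide (y), 16 mm high, front face upright, with a stop rail along its back. Origin: under the middle of the front face, on the bench; x points back to the rail (away from the robot, within 0.25 rad), y along the front edge, z up. With the plate seated flush, plate_mid is at x = 68, z = 21 mm here
- stage_edge (a point): middle of the stage's front top edge, 16 mm above the bench; axes as the stage
- stage_stop (a point): middle of the foot of the stop rail's front face, 104 mm behind the front edge, on the stage's top; the rail is 12 mm high above the stage (two screw heads 2.5 mm more), 14 mm deep and 196 mm wide
- beaker: clear beaker, 56 mm across, 72 mm high, stands left of the plate; origin: centre of its underside; leave it
- vial_1: small capped vial, 12 mm across, 33 mm high, standing right of the plate, the nearer to the robot; origin: centre of its underside; leave it
- vial_2: the same kind of vial, standing right of the plate close to the stage; origin: centre of its underside; leave it
- spanner: open-ended spanner, 25 x 152 x 4 mm, lies far left; origin: centre of its underside; leave it
- marker: marker pen, 17 x 135 x 16 mm, lies far right; origin: centre of its underside; leave it
- jar: white screw jar, 68 mm across, 53 mm high, stands right of the stage; origin: centre of its underside; leave it
There are look-alikes about, which are no part of the job. There is more than one size of the plate; the one meant has the size given above.

How it is judged:
On the way, in this order (a step that is already met when the one before it is completed fails the run):
1. the plate is tipped up on edge against the front of the stage (angle between plate_mid's own z axis and vertical between 0.6 and 2 rad and contact force between plate and stage above 0.02 N and ((height (world z) of plate_edge_a below 0.03 m and x of plate_edge_a in the frame of stage between -0.03 and 0.01 m) or (height (world z) of plate_edge_b below 0.03 m and x of plate_edge_b in the frame of stage between -0.03 and 0.01 m))), for 0.1 s.
2. the plate has flipped over and lies on the stage, wells up (angle between plate_mid's own z axis and vertical above 3.04 rad and height (world z) of plate_mid between 0.017 and 0.025 m), for 0.2 s.
At the end, for the whole second after the job is handed in: The plate lies at rest flat on the stage, wells up (within 0.1 rad), its 90 mm edge flush against the stop rail (middle within 5 mm of the seated position, parallel within 0.08 rad), and wholly on the stage (centre within 55 mm of the stage's middle line) (all of step 2 and x of plate_mid in the frame of stage between 0.063 and 0.072 m and y of plate_mid in the frame of stage between -0.055 and 0.055 m and angle between the x axis of plate and the x axis of stage, either way round below 0.08 rad and linear speed of plate below 0.01 m/s); the robot touches nothing.
It fails at once if the plate is lifted or carried: both its 90 mm edges are over 45 mm above the bench, or its middle over 80 mm (height (world z) of plate_mid above 0.08 m or height (world z) of each of plate_edge_a, plate_edge_b above 0.045 m).
It fails at once if the beaker is moved by more than 20 mm or knocked over (distance of beaker from where it was at the start of the episode above 0.02 m or angle between beaker's own z axis and vertical above 0.5 rad).
It fails at once if a vial is moved by more than 20 mm or knocked over (distance of any of vial_1, vial_2 from where it was at the start of the episode above 0.02 m or angle between any of vial_1, vial_2's own z axis and vertical above 0.5 rad).
It fails at once if the spanner or the marker is moved by more than 20 mm (distance of any of spanner, marker from where it was at the start of the episode above 0.02 m).
It fails at once if the jar is moved by more than 20 mm or knocked over (distance of jar from where it was at the start of the episode above 0.02 m or angle between jar's own z axis and vertical above 0.5 rad).
It also fails if it takes over 48 s, if anything falls off the work surface, if the arm or the gripper's body presses on something with over 40 N, if the wrist force passes 120 N, or if a joint passes its speed limit or range.

## Working session

There is one attempt and no reset: what is moved stays moved. The work goes in short steps, Python scripts to look and compute and a tool call to move; the robot and the scene stay as the last step left them, time stands still between calls to the robot, and variables do not carry over. Pictures are saved under pics/ and viewed, at most 10 in all, crops included, and the job is handed in when it is done.

```bash
ls; mkdir -p pics; python3 - <<'E'
from bench import get_obs, optics
import cv2, numpy as np
o=get_obs(); print(o)
for n in("scene","side"):
    p,d=optics.camera(n); cv2.imwrite(f"pics/{n}0.png",p); np.savez(f"{n}0.npz",p=p,d=d)
    print(n,optics.camera_params(n))
print({k:v for k,v in optics.camera_params("wrist").items()})
E
```

```text
pics
{'time_s': 0.0, 'q': array([ 1.11570408e+00,  1.81544893e-01,  1.60801492e+00, -1.08952854e-06,
        1.35381142e+00, -2.06318711e-01]), 'dq': array([ 1.02899446e-03, -3.66836094e-05,  6.13580709e-04, -2.28568888e-03,
        1.23306177e-03,  4.65631005e-04]), 'joint_efforts': array([-1.23533482e-03, -4.44865930e+01, -3.51337659e+01, -2.84312628e-04,
        8.91505071e-03, -3.04510525e-05]), 'eef_pos': array([0.14131619, 0.55678635, 0.23037866]), 'eef_rot': array([-2.88257191e-04,  1.24066098e-01,  9.92273557e-01, -8.41271056e-04]), 'wrist_force': array([-0.05755069, -0.41536393,  1.1228032 ]), 'torque': array([ 0.04592224, -0.02269596, -0.00752601]), 'grasp_force': 0.0, 'opening': 0.9967626541934921}
scene {'fovy': 50.13046186701055, 'cx': 275.95453849248713, 'cy': 206.4045066794202, 'view': array([[ 0.71529511,  0.6987954 ,  0.00615529, -0.34956759],
       [-0.62309867,  0.63377376,  0.45834361,  0.32523721],
       [ 0.31638735, -0.3316863 ,  0.88875376, -1.59380936],
       [ 0.        ,  0.        ,  0.        ,  1.        ]])}
side {'fovy': 52.84559084608014, 'cx': 276.78285712601974, 'cy': 208.72879689546946, 'view': array([[-0.91965837, -0.39246332, -0.0141781 ,  0.47626271],
       [ 0.24107631, -0.59267689,  0.76851566, -0.1860139 ],
       [-0.31001724,  0.70335386,  0.63967387, -0.99367989],
       [ 0.        ,  0.        ,  0.        ,  1.        ]])}
{'fovy': 68.25897530634731, 'cx': 282.7072828221951, 'cy': 211.34379801203127, 'view': array([[ 0.24595929,  0.96927845, -0.0018208 , -0.57320826],
       [-0.93072938,  0.23565191, -0.27966231,  0.03509457],
       [-0.27064157,  0.07048022,  0.9600967 , -0.37825759],
       [ 0.        ,  0.        ,  0.        ,  1.        ]])}
```

View pics/scene0.png

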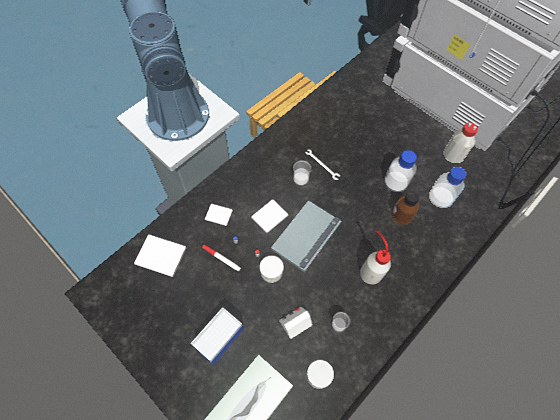

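View pics/side0.png

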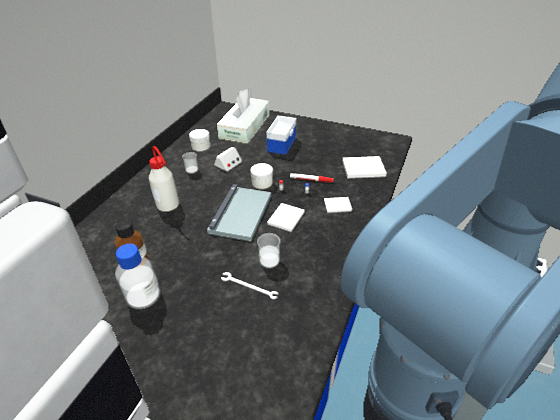

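The scene view shows the plate at about (270,216), the stage at (306,236) with its rail on the far side. The beaker is at (302,172), the vials at (236,240) and (258,253), and the jar at (271,268). The look-alike plates are at (218,214) and (160,255). Next I measure these.

```bash
cat > h.py <<'E'
import numpy as np, cv2
from bench import get_obs, optics
def K(c):
    f=210/np.tan(np.radians(c["fovy"]/2)); return f,c["cx"],c["cy"]
def ray(c,uv,z):
    f,cx,cy=K(c); uv=np.atleast_2d(np.asarray(uv,float)); V=c["view"]; R=V[:3,:3]; o=-R.T@V[:3,3]
    d=np.c_[(uv[:,0]-cx)/f,-(uv[:,1]-cy)/f,-np.ones(len(uv))]@R
    return o+d*((z-o[2])/d[:,2])[:,None]
def proj(c,P):
    f,cx,cy=K(c); p=np.atleast_2d(P)@c["view"][:3,:3].T+c["view"][:3,3]
    return np.c_[cx+f*p[:,0]/-p[:,2],cy-f*p[:,1]/-p[:,2]]
def cloud(c,d):
    f,cx,cy=K(c); v,u=np.mgrid[:420,:560]; P=np.stack([(u-cx)/f*d,-(v-cy)/f*d,-d],-1)
    return (P-c["view"][:3,3])@c["view"][:3,:3]
E
python3 - <<'E'
from h import *
for n,seeds in(("scene",dict(plate=(270,216),look=(218,214),big=(160,255),stage=(306,236),beaker=(302,172),v1=(236,240),v2=(258,253),jar=(271,268),span=(322,164),mark=(222,257))),("side",dict(plate=(286,217),look=(338,205),stage=(240,213),beaker=(269,250),v1=(307,188),v2=(282,186),jar=(261,176)))):
    z=np.load(n+"0.npz");p,d=z['p'],z['d'];c=optics.camera_params(n);C=cloud(c,d)
    print(n)
    for k,s in seeds.items(): print(k,p[s[1],s[0]],C[s[1],s[0]].round(4))
    m=(p.min(2)>200).astype('uint8')
    for ct in cv2.findContours(m,cv2.RETR_EXTERNAL,cv2.CHAIN_APPROX_NONE)[0]:
        if cv2.contourArea(ct)<200: continue
        w=ray(c,ct[:,0],.01)[:,:2]; 
        r=cv2.minAreaRect((w*1000).astype(np.float32)); 
        M=cv2.moments(ct);print(round(M['m10']/M['m00']),round(M['m01']/M['m00']),"rect mm",np.round(r[0],1),np.round(r[1],1),round(r[2],1))
E
```

```text
scene
plate [253 253 253] [ 0.5181 -0.0568  0.0077]
look [253 253 253] [ 0.3963 -0.1656  0.0061]
big [253 254 254] [ 0.3772 -0.38    0.013 ]
stage [185 182 172] [ 0.6466 -0.0312  0.0164]
beaker [201 201 202] [0.4883 0.1208 0.0301]
v1 [198 194 192] [ 0.5071 -0.1909  0.0235]
v2 [113 114 129] [ 0.5828 -0.1729  0.0195]
jar [250 251 251] [ 0.6522 -0.188   0.0549]
span [255 255 255] [0.5046 0.2036 0.0036]
mark [255 255 255] [ 0.5138 -0.2553  0.0139]
320 373 rect mm [ 939.7 -294.4] [69.  65.9] 87.0
253 393 rect mm [ 855.2 -473.3] [120.3 205.8] 4.2
298 324 rect mm [ 810.5 -239.4] [79.7 42.8] 76.0
216 334 rect mm [ 665.2 -416.6] [ 72.5 128.7] 4.7
271 267 rect mm [ 637.4 -173.2] [65.2 65.3] 44.5
160 255 rect mm [ 373.6 -379.5] [124.1  99.2] 25.9
218 214 rect mm [ 398.5 -166.2] [72.7 58.2] 27.0
269 215 rect mm [515.8 -56.7] [88.9 73.7] 87.0
443 194 rect mm [858.5 387. ] [67.9 89.4] 29.3
399 177 rect mm [716.4 339.1] [ 66.3 104.9] 20.2
177 127 rect mm [10.1 -5.1] [315.4 296. ] 89.9
453 73 rect mm [586.6 852.2] [518.7  38.5] 0.6
507 31 rect mm [ 582.5 1183.2] [477.4  57.5] 4.2
side
plate [255 255
[... 235 characters left out ...]
 -0.1752  0.0164]
jar [228 232 230] [ 0.6353 -0.1563  0.0501]
63 372 rect mm [744.3 533.7] [ 31.8 232. ] 0.0
138 285 rect mm [742.9 308.5] [ 77.1 127.8] 47.3
269 256 rect mm [496.6 100. ] [45.3 73.6] 24.9
286 217 rect mm [515.  -56.6] [98.6 75.3] 86.9
26 230 rect mm [1168.6  283.1] [254.5 182.6] 89.8
241 220 rect mm [630.2  -9.5] [ 96.5 144.8] 8.1
337 204 rect mm [ 396.1 -163. ] [72.  63.7] 27.5
162 186 rect mm [920.8 -30.1] [ 65.8 220.1] 35.2
262 173 rect mm [ 663.  -214.5] [ 68.5 132.7] 23.6
364 166 rect mm [ 372.8 -382.4] [125.2 115.2] 25.9
229 158 rect mm [ 802.  -263.3] [ 75.9 123.9] 51.0
281 127 rect mm [ 721.6 -521.1] [ 89.3 174.7] 5.6
242 114 rect mm [ 911.8 -596.1] [144.5 385.8] 9.8
```

Units first: shifts go in shares of 800 mm and turns go in shares of 2 rad. So -0.52 m / 0.8 = -0.65, -0.42 m / 0.8 = -0.525, -0.25 rad / 2 = -0.125.

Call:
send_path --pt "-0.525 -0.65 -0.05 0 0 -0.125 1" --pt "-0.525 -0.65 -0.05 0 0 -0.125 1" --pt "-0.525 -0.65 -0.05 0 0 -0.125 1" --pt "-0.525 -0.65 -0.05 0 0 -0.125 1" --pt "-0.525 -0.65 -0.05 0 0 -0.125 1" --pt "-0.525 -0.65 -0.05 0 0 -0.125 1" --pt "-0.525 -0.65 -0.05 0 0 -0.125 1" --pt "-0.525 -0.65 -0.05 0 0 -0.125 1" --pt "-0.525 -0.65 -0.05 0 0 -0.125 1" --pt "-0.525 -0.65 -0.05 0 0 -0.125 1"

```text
refused: steps[0]: [-0.525, -0.65, -0.05, 0, 0, -0.125, 1] is not of type 'number' (schema: type "number"). Nothing was moved.
```

Nothing moved. I misread the format; it is one flat list, 7 numbers to a row, no inner brackets. Resending.

Call:
send_path --steps '[-0.525, -0.65, -0.05, 0, 0, -0.125, 1, -0.525, -0.65, -0.05, 0, 0, -0.125, 1, -0.525, -0.65, -0.05, 0, 0, -0.125, 1, -0.525, -0.65, -0.05, 0, 0, -0.125, 1, -0.525, -0.65, -0.05, 0, 0, -0.125, 1, -0.525, -0.65, -0.05, 0, 0, -0.125, 1, -0.525, -0.65, -0.05, 0, 0, -0.125, 1, -0.525, -0.65, -0.05, 0, 0, -0.125, 1, -0.525, -0.65, -0.05, 0, 0, -0.125, 1, -0.525, -0.65, -0.05, 0, 0, -0.125, 1]'

```text
time_s: 1.35
eef_pos: [0.4018, -0.0106, 0.2687]
eef_rot: [0.0, -0.0, 1.0, 0.0]
wrist_force: [0.9, 0.6, 0.3]
opening: 0.996
grasp_force: 0.0
```

Converted, -0.035 m / 0.8 = -0.0438, -0.01 m / 0.8 = -0.0125.

Call:
send_path --steps '[-0.0125, -0.0438, 0, 0, 0, 0, 1, -0.0125, -0.0438, 0, 0, 0, 0, 1, -0.0125, -0.0438, 0, 0, 0, 0, 1]'

```text
time_s: 1.72
eef_pos: [0.4111, -0.043, 0.2681]
eef_rot: [-0.001, -0.0, 1.0, 0.0]
wrist_force: [0.3, -0.0, -0.6]
opening: 1.003
grasp_force: 0.0
```

```bash
python3 - <<'E'
from h import *
c=optics.camera_params("wrist"); p,d=optics.camera("wrist"); o=get_obs()
np.savez("wrist1.npz",p=p,d=d,view=c["view"]); cv2.imwrite("pics/wrist1.png",p); print(o["eef_pos"],o["wrist_force"],c["view"].round(3).tolist())
C=cloud(c,d)
for lo,hi in((.007,.013),(.0135,.019),(.024,.032)):
    m=((C[...,2]>lo)&(C[...,2]<hi)&(C[...,0]>.45)&(C[...,0]<.74)&(abs(C[...,1]+.04)<.16)&(d>0)).astype('uint8')
    m=cv2.morphologyEx(m,cv2.MORPH_OPEN,np.ones((3,3)))
    for ct in cv2.findContours(m,cv2.RETR_EXTERNAL,cv2.CHAIN_APPROX_NONE)[0]:
        if cv2.contourArea(ct)<150: continue
        w=C[ct[:,0,1],ct[:,0,0]]; r=cv2.minAreaRect((w[:,:2]*1000).astype(np.float32)); print(lo,np.round(r[0],1),np.round(r[1],1),round(r[2],2),w[:,2].mean().round(4))
E
```

```text
[ 0.41108703 -0.04256523  0.2682701 ] [-0.42848566 -0.0078859   0.74384785] [[-0.001, 1.0, 0.001, 0.044], [-0.96, -0.001, -0.279, 0.44], [-0.279, -0.001, 0.96, -0.299], [0.0, 0.0, 0.0, 1.0]]
0.007 [513.5 -57. ] [90.1 72.8] 87.31 0.0087
0.0135 [631.2 -26.5] [107.7 199.9] 7.94 0.0152
0.024 [676.9  60.6] [15.7 36. ] 8.12 0.0262
```

View pics/wrist1.png

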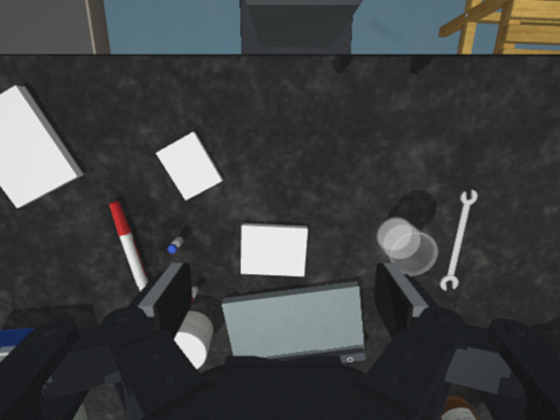

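The wrist view shows the plate at (274,250) and the stage front edge running from (222,297) to (358,284), about 0.14 rad of yaw. The measured sizes match the text: plate 90 x 73 mm, stage 200 mm wide. I will move behind the plate and refine the stage front edge.

Converted, 0.266 m / 0.8 = 0.3325, -0.036 m / 0.8 = -0.045, -0.14 rad / 2 = -0.07.

```bash
python3 - <<'E'
from h import *
z=np.load("wrist1.npz"); c=dict(optics.camera_params("wrist"),view=z["view"]); g=cv2.cvtColor(z["p"],cv2.COLOR_BGR2GRAY).astype(float)
pts=[]
for u in range(232,352,4):
    col=g[275:312,u]; k=np.argmax(np.diff(cv2.GaussianBlur(col[:,None],(1,3),0)[:,0])); pts.append((u,275+k+.5))
w=ray(c,pts,.016); l=cv2.fitLine(w[:,:2].astype(np.float32),cv2.DIST_HUBER,0,.001,.001).ravel(); print("front edge dir",np.degrees(np.arctan2(l[1],l[0])),"pt",l[2:])
# same edge in scene camera
zs=np.load("scene0.npz"); cs=optics.camera_params("scene"); 
u=np.array([l[1],-l[0]]) if l[1]>0 else -np.array([l[1],-l[0]]); u=u/np.linalg.norm(u)
mid=l[2:]; gs=cv2.cvtColor(zs["p"],cv2.COLOR_BGR2GRAY)
for off in(-.06,-.02,.02):
    prof=[(round(s*1000),int(gs[tuple(np.round(proj(cs,np.r_[mid+off*np.array([-u[1],u[0]])+s*u,.016])[0][::-1]).astype(int))])) for s in np.arange(-.008,.0081,.002)]; print(prof)
E
```

```text
front edge dir -81.71537 pt [ 0.57794476 -0.03353146]
[(-8, 86), (-6, 79), (-4, 74), (-2, 74), (0, 93), (2, 93), (4, 162), (6, 202), (8, 186)]
[(-8, 80), (-6, 81), (-4, 81), (-2, 64), (0, 64), (2, 90), (4, 161), (6, 192), (8, 192)]
[(-8, 83), (-6, 83), (-4, 78), (-2, 78), (0, 91), (2, 91), (4, 162), (6, 207), (8, 184)]
```

Call:
send_path --steps '[-0.045, -0.0288, 0.0625, 0, 0, -0.07, 0, -0.045, -0.0288, 0.125, 0, 0, -0.07, 0, -0.045, -0.0288, 0.1875, 0, 0, -0.07, 0, -0.045, -0.0288, 0.25, 0, 0, -0.07, 0, -0.045, -0.0288, 0.3, 0, 0, -0.07, 0, -0.045, -0.0288, 0.3188, 0, 0, -0.07, 0, -0.045, -0.0288, 0.3325, 0, 0, -0.07, 0, -0.045, -0.0288, 0.3325, 0, 0, -0.07, 0]'

```text
time_s: 2.78
eef_pos: [0.4481, -0.0663, 0.0031]
eef_rot: [0.0, -0.071, 0.997, -0.0]
wrist_force: [0.1, -0.9, 0.2]
opening: 0.002
grasp_force: 0.0
```

Converted, -0.048 m / 0.8 = -0.06, -0.045 m / 0.8 = -0.0563.

Call:
send_path --steps '[-0.0125, 0, 0.0013, 0, 0, 0, 0, -0.02, 0, 0.0019, 0, 0, 0, 0, -0.0275, 0, 0.0019, 0, 0, 0, 0, -0.035, 0, 0.0019, 0, 0, 0, 0, -0.0425, 0, 0.0019, 0, 0, 0, 0, -0.05, 0, 0.0019, 0, 0, 0, 0, -0.0563, 0, 0.0019, 0, 0, 0, 0, -0.06, 0, 0.0019, 0, 0, 0, 0]'

```text
time_s: 3.78
eef_pos: [0.4953, -0.0597, 0.001]
eef_rot: [-0.0, -0.071, 0.998, -0.0]
wrist_force: [-3.0, -1.7, 2.0]
opening: 0.004
grasp_force: 1.5
```

```bash
python3 - <<'E'
from h import *
p,d=optics.camera("side"); x=p[140:280,190:350]; cv2.imwrite("pics/side1.png",cv2.resize(x,None,fx=5,fy=4,interpolation=2)); print(get_obs()["wrist_force"])
E
```

```text
[-1.42915264 -1.71149835  0.52308657]
```

View pics/side1.png

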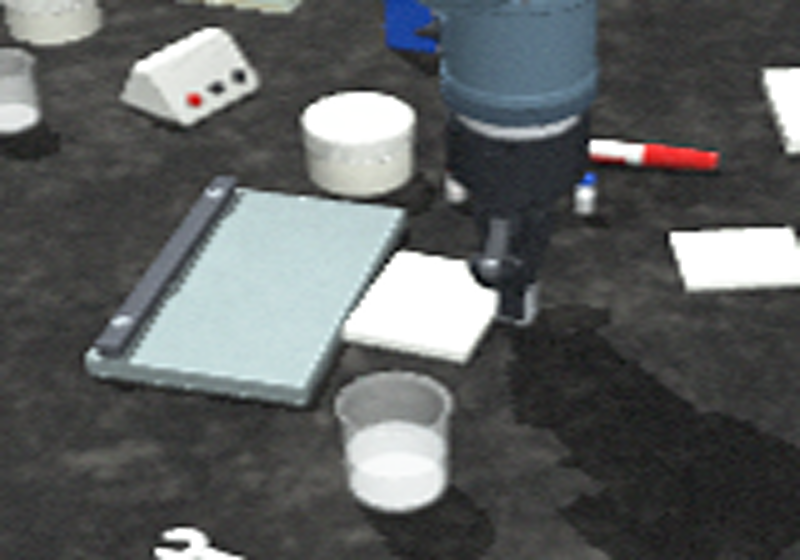

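The side view shows the plate just about meeting the stage front (left corner at (345,335)), with the finger behind its near edge at (515,310). I keep pushing to get force.

Converted, -0.007 m / 0.8 = -0.0088, -0.004 m / 0.8 = -0.005.

Call:
send_path --steps '[-0.005, 0, -0.0006, 0, 0, 0, 0, -0.0088, 0, -0.0006, 0, 0, 0, 0]'

```text
time_s: 4.08
eef_pos: [0.5001, -0.0587, 0.0012]
eef_rot: [-0.002, -0.071, 0.997, 0.0]
wrist_force: [-14.7, -5.9, 9.5]
opening: 0.005
grasp_force: 7.5
```

Call:
send_path --steps '[-0.0038, 0, 0, 0, 0, 0, 0, -0.0038, 0, 0, 0, 0, 0, 0]'

```text
time_s: 4.32
eef_pos: [0.5001, -0.0583, 0.0006]
eef_rot: [-0.006, -0.071, 0.997, 0.001]
wrist_force: [-18.1, -5.7, 12.0]
opening: -0.003
grasp_force: 9.6
```

Converted, -0.017 m / 0.8 = -0.0213, -0.012 m / 0.8 = -0.015.

Call:
send_path --steps '[0, 0, -0.005, 0, 0, 0, 0, 0, 0, -0.01, 0, 0, 0, 0, 0.0006, 0, -0.015, 0, 0, 0, 0, 0, 0, -0.0213, 0, 0, 0, 0]'

```text
time_s: 4.82
eef_pos: [0.5008, -0.058, 0.017]
eef_rot: [-0.004, -0.071, 0.997, 0.001]
wrist_force: [-11.0, -4.3, 0.6]
opening: 0.001
grasp_force: 5.6
```

```bash
python3 - <<'E'
from h import *
p,d=optics.camera("side"); x=p[140:280,190:350]; cv2.imwrite("pics/side2.png",cv2.resize(x,None,fx=5,fy=4,interpolation=2)); print(get_obs()["wrist_force"])
E
```

```text
[-12.54218447  -4.37835535   2.41666104]
```

View pics/side2.png

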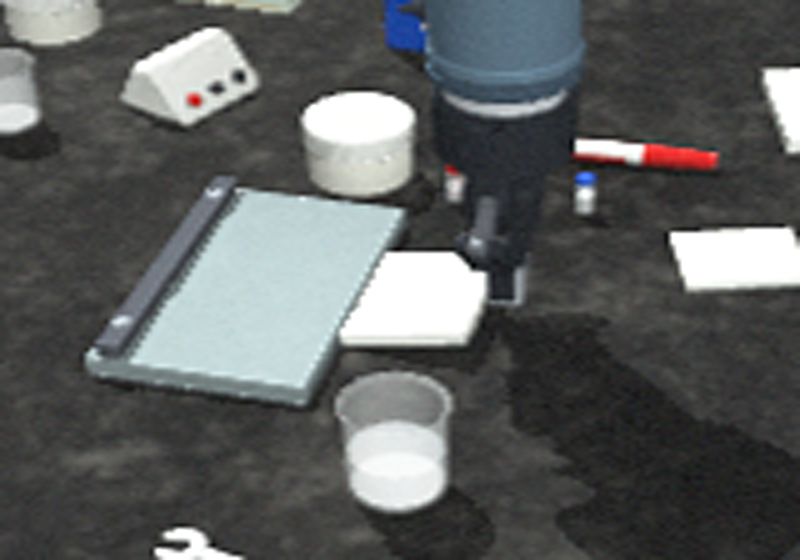

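The near edge is up off the bench (plate's lower corner at about (470,345)), held between finger and stage. Continuing along the arc.

Converted, -0.031 m / 0.8 = -0.0388, -0.0265 m / 0.8 = -0.0331.

Call:
send_path --steps '[-0.0013, 0, -0.0075, 0, 0, 0, 0, -0.0031, 0, -0.0144, 0, 0, 0, 0, -0.0056, 0, -0.0213, 0, 0, 0, 0, -0.0088, 0, -0.0275, 0, 0, 0, 0, -0.0125, 0, -0.0331, 0, 0, 0, 0, -0.0169, 0, -0.0388, 0, 0, 0, 0]'

```text
time_s: 5.62
eef_pos: [0.5156, -0.0561, 0.0491]
eef_rot: [-0.003, -0.071, 0.997, 0.001]
wrist_force: [-10.5, -0.8, 7.6]
opening: 0.002
grasp_force: 6.2
```

```bash
python3 - <<'E'
from h import *
p,d=optics.camera("side"); x=p[140:280,190:350]; cv2.imwrite("pics/side3.png",cv2.resize(x,None,fx=5,fy=4,interpolation=2)); print(get_obs()["wrist_force"])
E
```

```text
[-12.79008838   0.07006833   9.29828813]
```

View pics/side3.png

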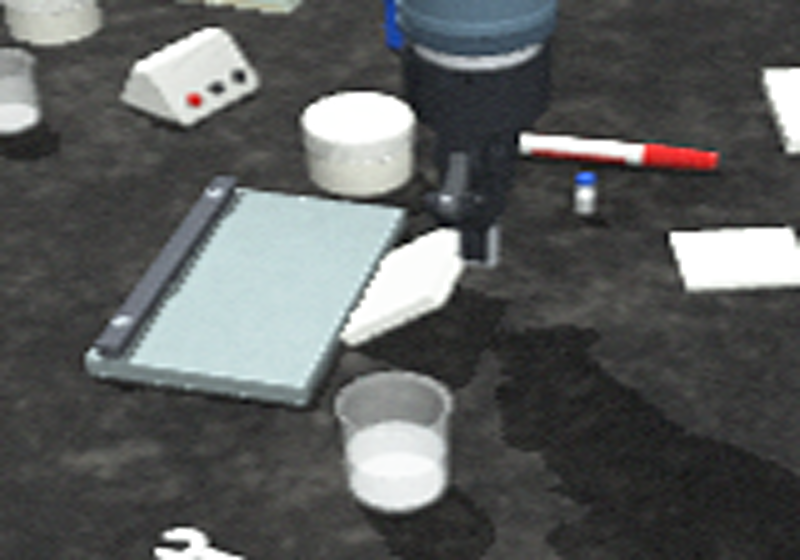

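The plate is tilted about 45° (upper edge at (460,235), lower edge still at the stage foot). Continuing.

Converted, -0.033 m / 0.8 = -0.0413, -0.0275 m / 0.8 = -0.0344.

Call:
send_path --steps '[-0.0044, 0, -0.0038, 0, 0, 0, 0, -0.0094, 0, -0.0081, 0, 0, 0, 0, -0.015, 0, -0.012, 0, 0, 0, 0, -0.0213, 0, -0.015, 0, 0, 0, 0, -0.0275, 0, -0.0179, 0, 0, 0, 0, -0.0344, 0, -0.02, 0, 0, 0, 0, -0.0413, 0, -0.0213, 0, 0, 0, 0]'

```text
time_s: 6.55
eef_pos: [0.5531, -0.0516, 0.07]
eef_rot: [0.002, -0.071, 0.998, -0.0]
wrist_force: [-5.1, 4.0, 21.1]
opening: 0.003
grasp_force: 10.8
```

```bash
python3 - <<'E'
from h import *
p,d=optics.camera("side"); x=p[140:280,190:350]; cv2.imwrite("pics/side4.png",cv2.resize(x,None,fx=5,fy=4,interpolation=2)); print(get_obs()["wrist_force"])
E
```

```text
[-3.56080435  4.65692505 18.11259587]
```

View pics/side4.png

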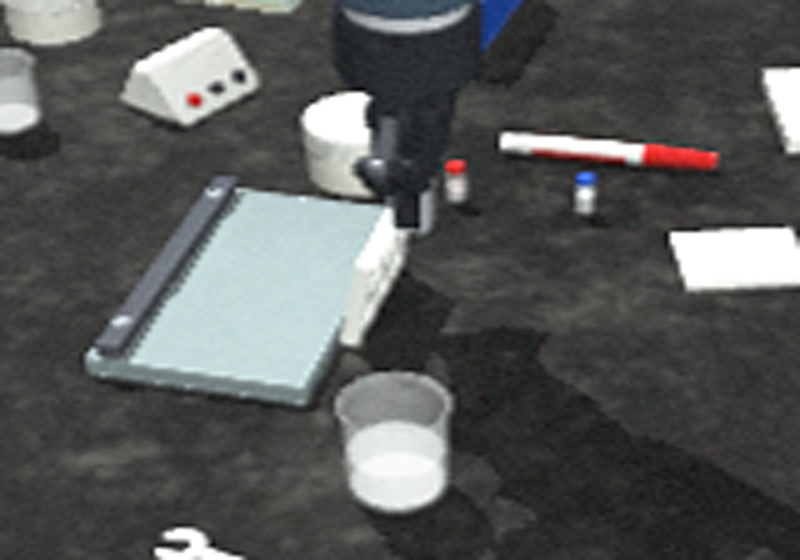

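The plate is nearly upright against the stage front (about 80°, top edge at (400,240)), finger on top. I will bring it vertical, release upward, and go round behind it.

Converted, 0.03 m / 0.8 = 0.0375, -0.025 m / 0.8 = -0.0313.

Call:
send_path --steps '[-0.0075, 0, -0.0013, 0, 0, 0, 0, -0.0138, 0, -0.0031, 0, 0, 0, 0, -0.0156, 0, -0.0075, 0, 0, 0, 0, -0.0156, 0, -0.0188, 0, 0, 0, 0, -0.0156, 0, -0.0313, 0, 0, 0, 0, 0.025, 0, -0.0313, 0, 0, 0, 0, 0.0375, 0, -0.0313, 0, 0, 0, 0]'

```text
time_s: 7.48
eef_pos: [0.52, -0.056, 0.0917]
eef_rot: [-0.0, -0.07, 0.998, 0.0]
wrist_force: [0.1, 0.3, -0.1]
opening: -0.0
grasp_force: 0.0
```

```bash
python3 - <<'E'
from h import *
p,d=optics.camera("side"); x=p[140:280,190:350]; cv2.imwrite("pics/side5.png",cv2.resize(x,None,fx=5,fy=4,interpolation=2)); print(get_obs()["wrist_force"],get_obs()["eef_pos"])
E
```

```text
[-0.4773361  -0.01286622  0.07263028] [ 0.51958709 -0.05596955  0.09157107]
```

View pics/side5.png

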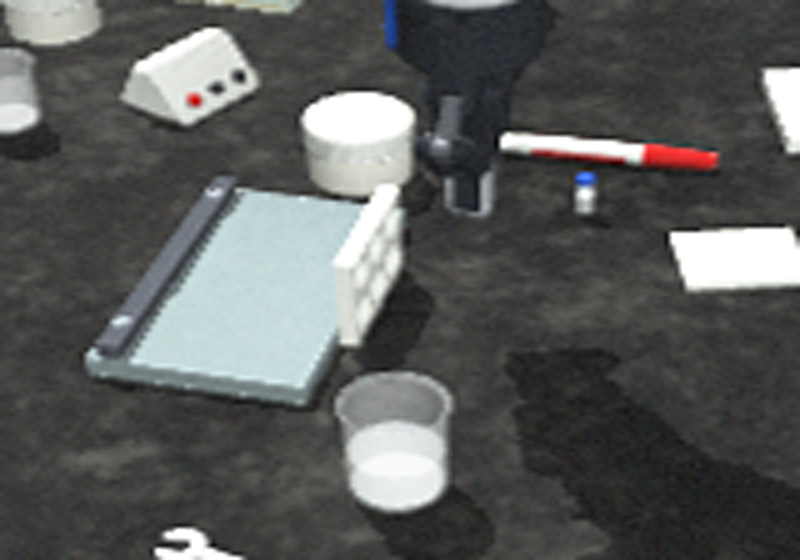

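The plate stands upright against the stage, wells facing the robot (left edge at (345,265)–(350,340)). The finger is behind it at (468,210). Next I push it over near the top.

Converted, -0.072 m / 0.8 = -0.09, -0.045 m / 0.8 = -0.0563.

Call:
send_path --steps '[0, 0, 0.045, 0, 0, 0, 0, -0.0313, 0, 0.045, 0, 0, 0, 0, -0.0475, 0, 0.045, 0, 0, 0, 0, -0.0563, 0, 0.045, 0, 0, 0, 0, -0.065, 0, 0.045, 0, 0, 0, 0, -0.0738, 0, 0.045, 0, 0, 0, 0, -0.0825, 0, 0.045, 0, 0, 0, 0, -0.09, 0, 0.045, 0, 0, 0, 0, -0.09, 0, 0.045, 0, 0, 0, 0]'

```text
time_s: 8.65
eef_pos: [0.593, -0.0458, 0.0556]
eef_rot: [0.0, -0.071, 0.998, -0.0]
wrist_force: [0.5, 0.9, -0.2]
opening: -0.003
grasp_force: 0.0
```

```bash
python3 - <<'E'
from h import *
p,d=optics.camera("side"); x=p[140:280,190:350]; cv2.imwrite("pics/side6.png",cv2.resize(x,None,fx=5,fy=4,interpolation=2)); print(get_obs()["wrist_force"],get_obs()["eef_pos"])
E
```

```text
[-0.11044514 -0.86730148 -0.7495531 ] [ 0.59263385 -0.04579974  0.05549192]
```

View pics/side6.png

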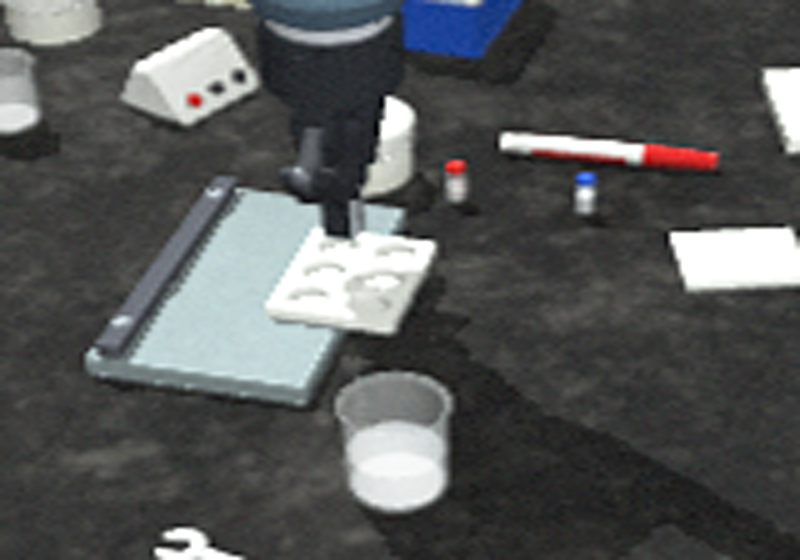

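The plate has flipped onto the stage, wells up, overhanging the front (corners at about (270,315), (395,330), (435,240)). I retreat and measure.

Units first: shifts go in shares of 800 mm and turns go in shares of 2 rad. So 0.095 m / 0.8 = 0.1188, 0.08 m / 0.8 = 0.1.

Call:
send_path --steps '[0.05, 0, -0.0125, 0, 0, 0, 0, 0.1, 0, -0.0063, 0, 0, 0, 0, 0.1188, 0, 0, 0, 0, 0, 0, 0.1188, 0, 0, 0, 0, 0, 0]'

```text
time_s: 9.2
eef_pos: [0.4973, -0.0591, 0.0553]
eef_rot: [-0.001, -0.07, 0.998, 0.0]
wrist_force: [-0.6, 0.4, 0.5]
opening: -0.004
grasp_force: 0.0
```

```bash
cat > m.py <<'E'
from h import *
o=np.array([.5795,-.0335]); a=.143; u=np.array([np.cos(a),np.sin(a)]); v=np.array([-u[1],u[0]])
def S(P): P=np.asarray(P)[...,:2]-o; return np.stack([P@u,P@v],-1)
import sys
for n in sys.argv[1:]:
    c=optics.camera_params(n); p,d=optics.camera(n); C=cloud(c,d); s=S(C)*1000
    m=(p.min(2)>225)&(d>0)&(C[...,2]>.012)&(C[...,2]<.034)&(s[...,0]>-60)&(s[...,0]<103)&(abs(s[...,1])<98)
    m=cv2.morphologyEx(m.astype('uint8'),cv2.MORPH_CLOSE,np.ones((5,5))); ct=max(cv2.findContours(m,cv2.RETR_EXTERNAL,cv2.CHAIN_APPROX_NONE)[0],key=cv2.contourArea)
    r=cv2.minAreaRect((S(ray(c,ct[:,0],.025))*1000).astype(np.float32)); print(n,"stage frame mm",np.round(r[0],1),np.round(r[1],1),round(r[2],1),"z",np.median(C[m>0][:,2]).round(4))
e=get_obs(); print("tcp",S(e["eef_pos"]).round(4),e["eef_pos"][2].round(4),e["wrist_force"].round(1),e["time_s"])
E
python3 m.py side scene
```

```text
side stage frame mm [  6.8 -12.3] [95.2 74.7] 90.0 z 0.0263
scene stage frame mm [ 6.4 -8.1] [91.5 72.6] 89.7 z 0.0232
tcp [-0.083  -0.0143] 0.056 [-0.1  0.6  0.4] 9.3
```

Converted, -0.072 m / 0.8 = -0.09, -0.036 m / 0.8 = -0.045.

Call:
send_path --steps '[0, 0.005, 0.025, 0, 0, 0, 0, 0, 0.005, 0.045, 0, 0, 0, 0, -0.025, 0.005, 0.045, 0, 0, 0, 0, -0.045, 0.005, 0.045, 0, 0, 0, 0, -0.0525, 0.005, 0.045, 0, 0, 0, 0, -0.06, 0.005, 0.045, 0, 0, 0, 0, -0.0675, 0.005, 0.045, 0, 0, 0, 0, -0.075, 0.005, 0.045, 0, 0, 0, 0, -0.0825, 0.005, 0.045, 0, 0, 0, 0, -0.09, 0.005, 0.045, 0, 0, 0, 0]'

```text
time_s: 10.55
eef_pos: [0.5696, -0.0451, 0.0196]
eef_rot: [0.0, -0.071, 0.998, -0.0]
wrist_force: [-0.5, -0.3, -0.6]
opening: -0.002
grasp_force: 0.2
```

Call:
send_path --steps '[-0.0088, 0, 0, 0, 0, 0, 0, -0.0175, 0, 0, 0, 0, 0, 0, -0.025, 0, 0, 0, 0, 0, 0, -0.0313, 0, 0, 0, 0, 0, 0, -0.035, 0, 0, 0, 0, 0, 0]'

```text
time_s: 11.18
eef_pos: [0.5973, -0.0411, 0.0195]
eef_rot: [-0.0, -0.071, 0.998, 0.0]
wrist_force: [-0.7, 0.3, -0.1]
opening: -0.001
grasp_force: 0.4
```

```bash
python3 m.py scene
```

```text
scene stage frame mm [63.6 -7.4] [73.2 90.3] 0.2 z 0.0224
tcp [ 0.0168 -0.0101] 0.0196 [-0.3 -0.8 -0.4] 11.225
```

Nearly there. Small steps until the rail pushes back.

Converted, -0.005 m / 0.8 = -0.0063, -0.004 m / 0.8 = -0.005.

Call:
send_path --steps '[-0.0025, 0, 0, 0, 0, 0, 0, -0.005, 0, 0, 0, 0, 0, 0, -0.0063, 0, 0, 0, 0, 0, 0]'

```text
time_s: 11.6
eef_pos: [0.602, -0.0404, 0.0195]
eef_rot: [-0.0, -0.071, 0.998, 0.0]
wrist_force: [-0.3, -0.7, 0.3]
opening: -0.003
grasp_force: 0.3
```

Call:
send_path --steps '[-0.0013, 0, 0, 0, 0, 0, 0, -0.0025, 0, 0, 0, 0, 0, 0, -0.0025, 0, 0, 0, 0, 0, 0]'

```text
time_s: 11.98
eef_pos: [0.6025, -0.0404, 0.0194]
eef_rot: [-0.002, -0.071, 0.998, 0.0]
wrist_force: [-7.9, -2.7, 5.0]
opening: -0.001
grasp_force: 3.5
```

```bash
python3 m.py
```

```text
tcp [ 0.0217 -0.0101] 0.0194 [-7.9 -2.7  5. ] 11.975
```

Call:
send_path --steps '[0.0025, 0, 0, 0, 0, 0, 0, 0.025, 0, 0, 0, 0, 0, 0, 0.075, 0, -0.025, 0, 0, 0, 0, 0.125, 0, -0.075, 0, 0, 0, 0, 0.15, 0, -0.125, 0, 0, 0, 0, 0.15, 0, -0.15, 0, 0, 0, 0, 0.15, 0, -0.15, 0, 0, 0, 0]'

```text
time_s: 12.85
eef_pos: [0.4868, -0.0577, 0.1416]
eef_rot: [0.003, -0.07, 0.998, -0.001]
wrist_force: [-0.1, -0.5, -0.5]
opening: -0.001
grasp_force: 0.0
```

```bash
python3 m.py scene side; python3 - <<'E'
from h import *
p,d=optics.camera("side"); x=p[140:280,190:350]; cv2.imwrite("pics/side7.png",cv2.resize(x,None,fx=5,fy=4,interpolation=2))
E
```

```text
scene stage frame mm [67.6 -7.9] [70.5 91.4] 0.5 z 0.0227
side stage frame mm [ 69.3 -12.6] [94.6 72.3] 89.6 z 0.0263
tcp [-0.0967 -0.0098] 0.1391 [-0.3  0.2 -0.7] 12.95
```

View pics/side7.png

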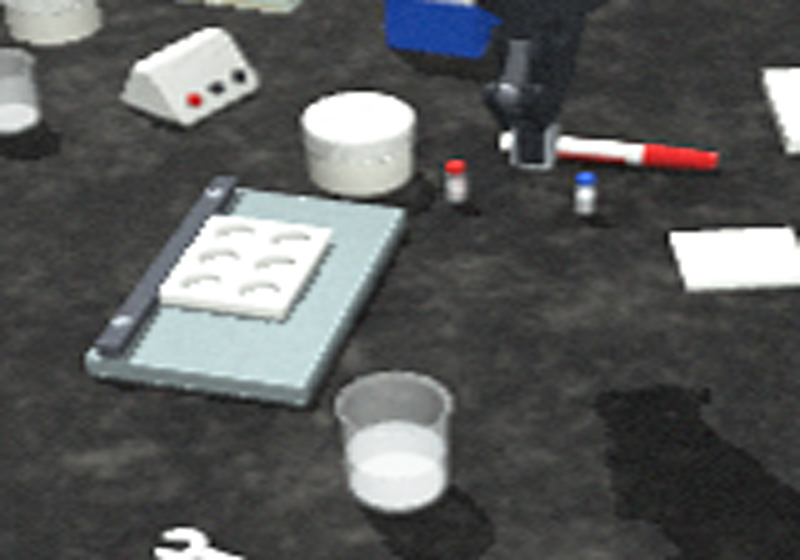

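The plate lies wells up and flush against the rail (corners at (165,300), (215,215), (330,230), (280,315)). Its centre is at about x = 68 mm in the stage frame, and everything else is where it was.

```bash
python3 -c "
from bench import workorder; print(workorder.hand_in())"
```

```text
the job is handed in; nothing more can be done
None
```

The plate was tipped up against the stage front, flipped onto the stage wells up and pushed flush to the stop rail (centre measured at x ≈ 68 mm, y ≈ -10 mm in the stage frame), the other objects look unmoved, and I handed the job in at about 13 s; no verdict was returned.

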